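# Block two roller lever limit switches over for a circuit check

## Robot

A 6-joint arm with a two-finger parallel gripper is mounted at the origin on a cart in front of the work surface, level with it; the furniture and walls round the work are solid. World frame = base frame: x ahead of the robot, y to its left, z up, the work surface at z = 0. Lengths are in m, angles in rad, forces in N, time in s.
With the tool pointing down it reaches from about 0.325 to 0.775 m from the base axis. Payload 5.5 kg.
Tool frame: the origin (TCP) lies on the centre line of the jaws, within the pads' length; the fingertips stand r.nose_length ahead of it and the grasp point (between the pads) lies 3 mm ahead of it (r.nose_length is the distance from the TCP to the fingertips, in m); z points along the fingers, y is the line along which they close (so a half turn about z gives the same grasp; the last joint's range is limited). The gripper opens to 88 mm and grips with 3 to 60 N. Pads are 20 mm wide; open, the fingers measure 115 mm over their backs; the gripper's body (75 mm by 178 mm) begins 61 mm behind the grasp point.
Start: joints at [1.162, 0.091, 1.231, -0, 1.82, -0.057], TCP at [0.207, 0.563, 0.245] pointing down, gripper open.
Joint ranges: [-2.87, 2.87], [-0.86, 2.18], [0.17, 2.46], [-1.51, 4.65], [0.06, 2.69], [-2.65, 2.65]. Speed limits (rad/s): [2.57, 2.57, 3.01, 3.14, 3.14, 3.14].

## Interface

Orientations are given as a 3x3 rotation matrix whose columns are the frame's x, y, z axes.
In Python, from station import monitor, snapshot, camera_model, r gives the robot as it stands.
- The arm moves only by the tool apply_moves, never from a script. Its argument "increments" is a list of rows, each an object with "translation": the shift along the world's x, y, z in cm, a list of three; "roll": the turn about the world's z in degrees; "jaw": the opening, from -1 (shut) to 1 (fully open). A call has 1 to 12 rows; each row is the pose to reach, as a shift and turn from the pose commanded when the call began; what a row does not reach only later rows make up. A row lasts 1/8 s, in which the tool goes at most 62.5 mm and 10.7 degrees, less where a joint would pass 70% of its speed; a pose out of reach is approached as far as the arm can. A call with a gripper value outside its range is refused whole. The fingers move at their own pace and stop on an object; "grip_force" is the grip in N (left out, the last holds). Time passes only in rows, so rows that repeat a pose let the fingers close. It gives the time, the measured TCP pose, the force, the opening and the grip force at its end, in the units of the state.
- monitor.get_obs(): the state, without advancing time (a new reading comes with each control period).
- snapshot(name): name is "side" or "top" or "wrist"; returns the picture (384x512x3 uint8, red, green, blue); there is no depth.
- camera_model(name): a dict with "mtx" (3x3 intrinsics, pixels), "dist" ([k1, k2, p1, p2, k3] as OpenCV has them; the pictures are not rectified), "R" (3x3) and "t" (3): a world point X has camera coordinates R X + t; the wrist camera has in their place "T_tool_cam" (4x4, takes a point from camera to tool coordinates, whose origin is the TCP and whose axes are the flange's). Camera axes: x right, y down, z forward; pixel columns grow to the right and rows downward; lengths in m; the calibration is good to about 2 mm. A picture is of the moment at which its call begins: read the wrist's pose just before it. camera_model takes no time and is no camera call.
- r.close_job(): hands the job in; it is judged then, once.
The state is a dict: "time": time; "joint_pos": joint angles; "qd": joint speeds; "joint_torque": joint torques, N m; "ee_pos": TCP position; "eef_rot": TCP orientation; "ft_force": force on the tool from outside, world axes, zero at the start; "wrist_torque": the same for the moment, N m; "gripper_width": opening from 0.0 (shut) to 1.0 (fully open); "grasp_force": force on a finger pad.
Only numpy, scipy, OpenCV 4.12 (cv2) and the standard library are available. Lean on these libraries where they do the work, as an engineer would, in place of code of your own. Each camera call takes 0.05 s, during which the arm holds its last target. There are 200 camera calls.

## Task

For a circuit check, both roller lever limit switches on the bench must stay tripped by themselves: lift the shaft clamp away from beside the low switch's roller and stand it elsewhere on the bench, well clear of both switches; then use the tall bored steel block on the high switch and the short one on the low switch, each standing on the bench and pushed sideways against the roller until the arm has swung over by about 40 degrees (26 to 51 will do; never ram it to its end stop), and leave the blocks there holding the arms. Do not shift or knock over the grease tin and the small parts lying about.

Things in the scene. Friction and masses are not known exactly. Their poses are not given: they have to be found in the camera images.
- high_switch: Roller lever limit switch on a 22 mm riser, lying on its back, arm swinging level. Fixed to the bench, place and yaw vary. Origin on the bench under the arm's vertical pivot; x runs back along the housing, the arm sticks out to -x. Base plate x -14 to 98, y +-32, 5 thick; housing x -11 to 103, y +-20 mm. Housing top 53 mm high, arm and its screws up to 61 mm.
- high_arm (a joint): Arm of the high switch. Hinge, arm 70 mm from pivot to roller centre. 0 = at rest, leaning 30 degrees from -x towards -y; grows as the roller is pushed towards +y: roller centre at x = -70 cos(30deg - q), y = -70 sin(30deg - q) mm in the switch frame. End stop 1.1 rad. A light spring (0.2 to 0.6 N at the roller) returns it; a standing block's weight holds it.
- high_roller (a point): Centre of the high switch's black roller, 20 mm diameter, vertical axis, 9 mm tall, from 42 to 51 mm above the bench; the steel arm (11 mm wide) lies above it at 52 to 57 mm. Only the tall block reaches it; the short one passes underneath.
- low_switch: Same kind of switch without riser, its arm mirrored. Fixed to the bench, place and yaw vary. Origin on the bench under the arm's vertical pivot; x runs back along the housing, the arm sticks out to -x. Base plate x -14 to 98, y +-32, 5 thick; housing x -11 to 103, y +-20 mm. Housing top 31 mm high, arm and its screws up to 39 mm.
- low_arm (a joint): Arm of the low switch. Hinge, arm 70 mm from pivot to roller centre. 0 = at rest, leaning 30 degrees from -x towards +y; grows as the roller is pushed towards -y: roller centre at x = -70 cos(30deg - q), y = +70 sin(30deg - q) mm in the switch frame. End stop 1.1 rad. A light spring (0.2 to 0.6 N at the roller) returns it; a standing block's weight holds it.
- low_roller (a point): Centre of the low switch's black roller, 20 mm diameter, vertical axis, 9 mm tall, from 20 to 29 mm above the bench; the steel arm (11 mm wide) lies above it at 30 to 35 mm.
- tall_block: Grey steel block with a bore, the tall one: solid part x -16 to +18 mm, y -23 to +23 mm, 52 mm tall (55 with its screw), about 0.45 kg, loose, upright. Origin at the centre of its underside, z up. The brass bush stands within 15 mm of its +x face.
- short_block: Grey steel block with a bore, the short one: solid part 40x40 mm, 36 mm tall (39 with its screw), about 0.4 kg, loose, upright. Origin at the centre of its underside, z up. The ball bearing lies within 15 mm of its +y face.
- shaft_clamp: Split aluminium shaft clamp, x +-23 mm, y +-28 mm, 50 mm tall (55 with its screws), about 0.26 kg, loose, stands in the low switch's lane where the short block has to go. Origin at the centre of its underside, z up.
- grease_tin: Bystander: open grease tin, 104 mm diameter, 118 mm tall, with a brush stick up to 179 mm. Origin at the centre of its underside.
- flange_bush: Bystander: brass flange bush, 38 mm diameter, 34 mm tall. Origin at the centre of its underside.
- ball_bearing: Bystander: steel ball bearing lying flat, 52 mm diameter, 15 mm tall. Origin at the centre of its underside.
- hex_nut: Bystander: hexagon nut, 30x34x14 mm, lying flat. Origin at the centre of its underside.
- cap_screw: Bystander: black socket cap screw, 16 mm thick, 52 mm long along its y, lying. Origin at the centre of its underside.
Mind the look-alikes: they are no part of the job. What is shaped like the tall_block but black is not meant. Leave any green look-alike of the shaft_clamp alone.

How it is judged:
At the end, for the whole second after the job is handed in: Both arms at 0.45 to 0.90 rad (26 to 51 degrees), the tall block touching the high switch, the short block the low one; both blocks and the clamp upright (7 degrees), on the bench, at rest; the clamp's centre over 80 mm from both rollers (value of joint high_arm between 0.45 and 0.9 rad and contact force between tall_block and high_switch above 0.05 N and angle between each of tall_block, short_block, shaft_clamp's own z axis and vertical below 0.12 rad and height (world z) of each of tall_block, short_block, shaft_clamp below 0.008 m and linear speed of each of tall_block, short_block, shaft_clamp below 0.02 m/s and value of joint low_arm between 0.45 and 0.9 rad and contact force between short_block and low_switch above 0.05 N and horizontal distance between shaft_clamp and low_roller above 0.08 m and horizontal distance between shaft_clamp and high_roller above 0.08 m).
It fails at once if an arm is rammed to its end stop (over 1.03 rad) (value of joint any of high_arm, low_arm above 1.03 rad).
It fails at once if a bystander is shifted by more than 25 mm, or the tin tipped (distance of any of grease_tin, flange_bush, ball_bearing, hex_nut, cap_screw from where it was at the start of the episode above 0.025 m or angle between grease_tin's own z axis and vertical above 0.3 rad).
It also fails if it takes over 72 s, if anything falls off the work surface, if the arm or the gripper's body presses on something with over 40 N, if the wrist force passes 120 N, or if a joint passes its speed limit or range.

## Working session

There is one attempt and no reset: what is moved stays moved. The work goes in short steps, Python scripts to look and compute and a tool call to move; the robot and the scene stay as the last step left them, time stands still between calls to the robot, and variables do not carry over. Pictures are saved under pics/ and viewed, at most 10 in all, crops included, and the job is handed in when it is done.

Besides the shell and the picture viewer there is one more tool, called after ">>>" as a command line: name --argument value ..., lists and objects as JSON in quotes. apply_moves: Moves the arm, as the interface text tells. Its arguments: {"type":"object","properties":{"increments":{"type":"array","items":{"type":"object","properties":{"translation":{"type":"array","items":{"type":"number"}},"roll":{"type":"number"},"jaw":{"type":"number"}}}},"grip_force":{"type":"number"}},"required":["increments"]}

```bash
mkdir -p pics; cat > h.py <<'E'
import numpy as np,cv2
from station import monitor,snapshot,camera_model,r
def save(n,im): cv2.imwrite('pics/'+n+'.png',im[:,:,::-1])
def cam(name,obs=None):
    c=camera_model(name);K=np.array(c['mtx']);d=np.array(c['dist'],float)
    if 'R' in c: R=np.array(c['R']);t=np.array(c['t'])
    else:
        T=np.array(c['T_tool_cam']);W=np.eye(4);W[:3,:3]=obs['eef_rot'];W[:3,3]=obs['ee_pos'];M=np.linalg.inv(W@T);R=M[:3,:3];t=M[:3,3]
    return K,d,R,t
def toplane(c,px,z):
    K,d,R,t=c;u=cv2.undistortPoints(np.array(px,float).reshape(-1,1,2),K,d).reshape(-1,2)
    D=np.c_[u,np.ones(len(u))]@R;C=-R.T@t
    return C+D*((z-C[2])/D[:,2])[:,None]
def proj(c,P):
    K,d,R,t=c;return cv2.projectPoints(np.array(P,float).reshape(-1,3),cv2.Rodrigues(R)[0],t,K,d)[0].reshape(-1,2)
E
python3 - <<'E'
from h import *
o=monitor.get_obs();print(o['time'],o['ee_pos'],o['eef_rot'],r.nose_length)
for n in('top','side'):
    im=snapshot(n);save(n+'0',im);np.save(n+'0.npy',im);c=cam(n);print(n,-c[2].T@c[3],c[2][2])
    cv2.imwrite('pics/%s0b.png'%n,cv2.resize(im[:,:,::-1],(800,600),interpolation=cv2.INTER_CUBIC))
E
```

```text
0.0 [0.20663862 0.56303955 0.24352145] [[-9.38763465e-01  3.44561477e-01 -7.38706662e-04]
 [ 3.44562257e-01  9.38761830e-01 -1.75408940e-03]
 [ 8.90779814e-05 -1.90120548e-03 -9.99998189e-01]] 0.022
top [0.30827956 0.02447079 1.07956578] [ 0.22231677  0.01675115 -0.97483058]
side [ 0.17668768 -0.61461537  0.51807515] [ 0.43603027  0.7314479  -0.52427243]
```

View pics/top0b.png

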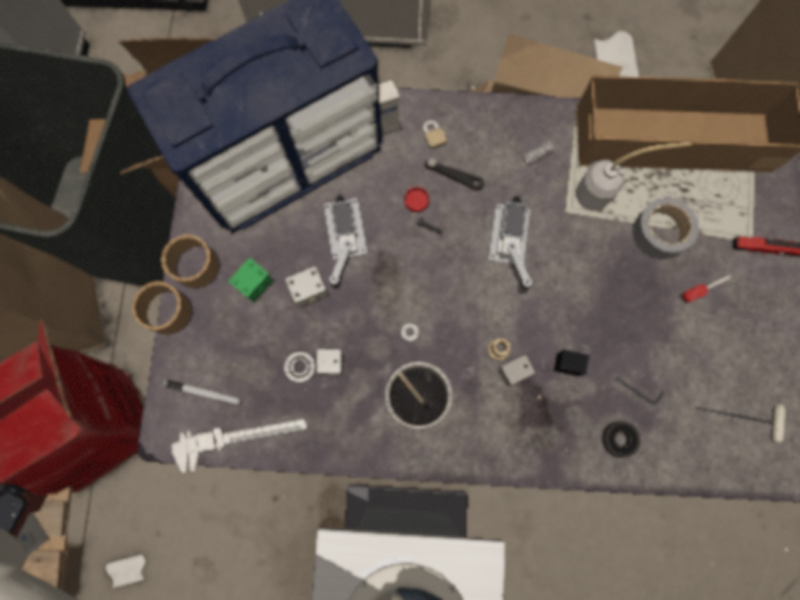

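View pics/side0b.png

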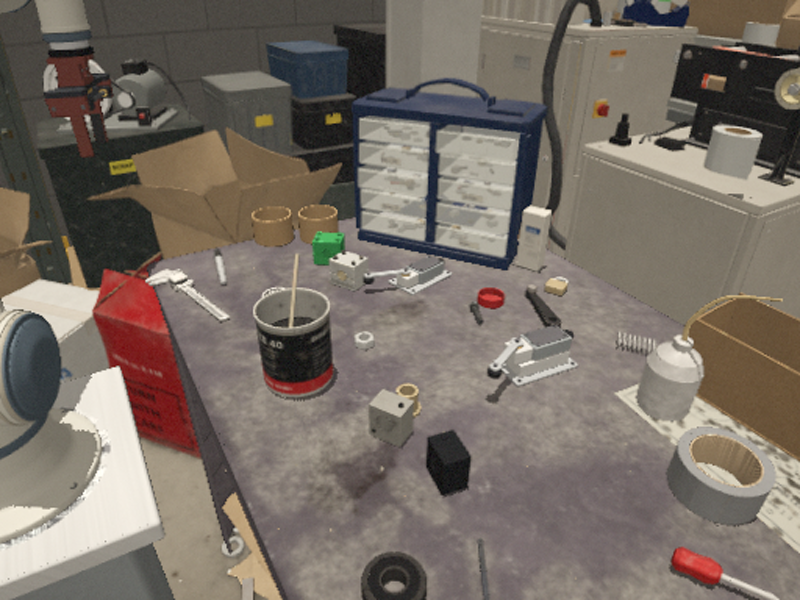

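Top view (800×600 coordinates):
- Shaft clamp: grey (306,285), look-alike green (250,280).
- Tall block: grey (517,370), look-alike black (572,363).
- Short block: (330,361), beside the bearing at (299,366).
- Switches: low pivot about (347,240) with roller (336,281); high pivot about (513,243) with roller (527,283).

I choose the grey ones.

```bash
cat > m.py <<'E'
from h import *
t=np.load('top0.npy');s=np.load('side0.npy');ct=cam('top');cs=cam('side')
def blob(im,x0,y0,x1,y1,thr):
    w=im[y0:y1,x0:x1].astype(int);m=((w.min(2)>thr)&(np.ptp(w,2)<40)).astype(np.uint8)
    n,l,st,ce=cv2.connectedComponentsWithStats(m);i=1+np.argmax(st[1:,4])
    p=np.argwhere(l==i)[:,::-1]+[x0,y0];return p.astype(np.float32),cv2.minAreaRect(p.astype(np.float32))
f=.64
for n,b,thr,h in(('clamp',(284,264,330,308),135,.05),('short',(314,344,345,380),135,.036),('tall',(498,352,538,390),120,.052)):
    p,rc=blob(t,*[int(v*f) for v in b],thr);q=toplane(ct,p,h);R=cv2.minAreaRect((q[:,:2]*1000).astype(np.float32))
    print(n,len(p),'px',rc[0],'world mm',R)
# rough pixel points
for n,px,pz in(('lowroller',(336,281),.035),('lowpivot',(347,240),.039),('highroller',(527,283),.057),('highpivot',(513,243),.061),('bush',(499,348),.03),('bearing',(299,366),.015),('nut',(410,332),.014),('tin',(420,395),.118),('screw',(430,226),.01),('green',(250,280),.05),('black',(572,363),.05)):
    print(n,(toplane(ct,[np.array(px)*f],pz)[0]*1000).round())
# two-view height: side top-face centres
def tri(a,b):
    A=[]
    for c,p in((ct,a),(cs,b)):
        K,d,R,tt=c;u=cv2.undistortPoints(np.array(p,float).reshape(1,1,2),K,d).ravel();P=np.c_[R,tt];A+=[u[0]*P[2]-P[0],u[1]*P[2]-P[1]]
    v=np.linalg.svd(np.array(A))[2][-1];return v[:3]/v[3]
for n,a,b in(('clamptop',(306,279),(349,259)),('talltop',(517,369),(392,402)),('highroller',(527,284),(494,371)),('lowroller',(336,281),(368,280))):
    print(n,(tri(np.array(a)*f,np.array(b)*f)*1000).round())
a=cv2.resize(t[160:250,175:265],(400,400),interpolation=3);b=cv2.resize(t[160:250,290:380],(400,400),interpolation=3);save('crop',np.hstack([a,b]))
E
python3 m.py
```

```text
clamp 330 px (194.91378784179688, 181.4655303955078) world mm ((564.5440673828125, 212.08050537109375), (47.65726089477539, 57.675926208496094), 27.54698944091797)
short 224 px (210.0, 230.5) world mm ((433.3270568847656, 160.35482788085938), (41.59223937988281, 38.257144927978516), 4.7809319496154785)
tall 199 px (331.3000183105469, 236.10003662109375) world mm ((436.32427978515625, -166.35171508789062), (31.82646369934082, 44.98081970214844), 29.408077239990234)
lowroller [576. 159.  35.]
lowpivot [653. 145.  39.]
highroller [ 587. -179.   57.]
highpivot [ 658. -152.   61.]
bush [ 474. -137.   30.]
bearing [422. 214.  15.]
nut [496.  21.  14.]
tin [377.  -0. 118.]
screw [700.  -5.  10.]
green [565. 310.  50.]
black [ 452. -260.   50.]
clamptop [571. 212.  48.]
talltop [ 438. -166.   50.]
highroller [ 589. -181.   49.]
lowroller [579. 160.  25.]
```

View pics/crop.png

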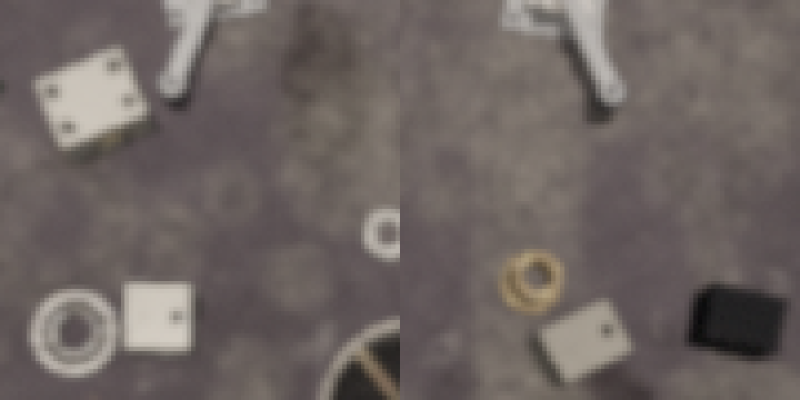

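Crop shows grey clamp with 4 screws just left of the low roller (left panel, ~(92,100)), short block (157,318) beside bearing, and tall grey block (583,340) with bush at its upper left; black look-alike further right. The choices hold. Moving above the clamp for a close wrist look.

>>> apply_moves --increments '[{"translation": [6,-6,1],"roll": -8,"jaw": 1},{"translation": [30,-34,3],"roll": -46,"jaw": 1},{"translation": [30,-34,3],"roll": -46,"jaw": 1},{"translation": [30,-34,3],"roll": -46,"jaw": 1},{"translation": [30,-34,3],"roll": -46,"jaw": 1},{"translation": [30,-34,3],"roll": -46,"jaw": 1},{"translation": [30,-34,3],"roll": -46,"jaw": 1},{"translation": [30,-34,3],"roll": -46,"jaw": 1},{"translation": [30,-34,3],"roll": -46,"jaw": 1},{"translation": [30,-34,3],"roll": -46,"jaw": 1}]'

```text
time: 1.35
ee_pos: [0.5059, 0.2245, 0.2745]
eef_rot: [[-0.406, 0.914, -0.001], [0.914, 0.406, 0.0], [0.001, -0.0, -1.0]]
ft_force: [-0.2, 0.1, 0.4]
gripper_width: 0.996
grasp_force: 0.0
```

```bash
python3 - <<'E'
from h import *
o=monitor.get_obs();im=snapshot('wrist');c=cam('wrist',o);np.save('w1.npy',im);import pickle;pickle.dump(c,open('w1.pkl','wb'))
print(o['time'],o['ee_pos'],o['eef_rot'][:,1],o['joint_pos'][5]); print('cam',-c[2].T@c[3],c[2][2])
cv2.imwrite('pics/w1.png',cv2.resize(im[:,:,::-1],(800,600),interpolation=3))
cs=cam('side');print('chest',toplane(cs,np.array([(357,240),(510,262),(357,225)])*.64,0))
E
```

```text
1.35 [0.5059236  0.2245177  0.27446779] [ 9.14000638e-01  4.05712541e-01 -4.09930777e-04] -0.06173031774060539
cam [0.47776935 0.28759029 0.4156629 ] [ 0.10231126 -0.23228744 -0.96725123]
chest [[0.66268364 0.36729614 0.        ]
 [0.88571586 0.12297156 0.        ]
 [0.69919543 0.43876723 0.        ]]
```

View pics/w1.png

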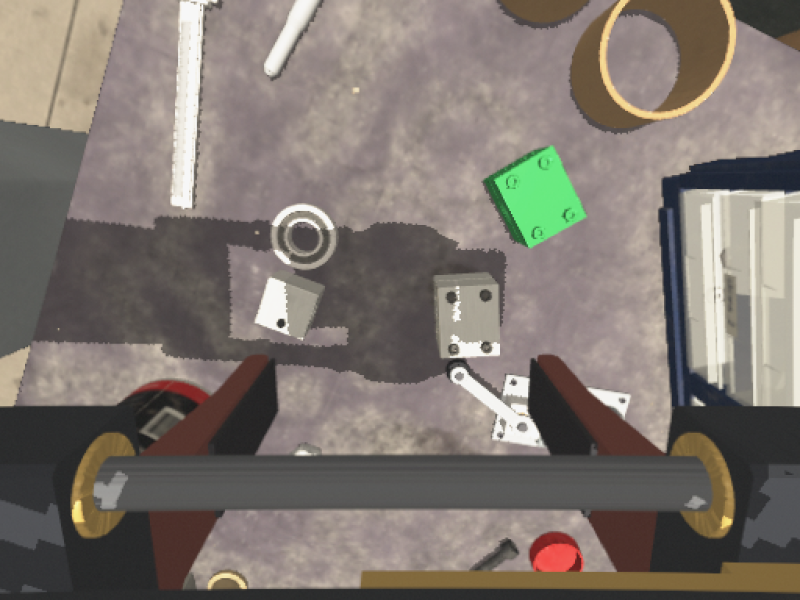

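Wrist view: clamp's four screws at (452,297),(486,295),(488,348),(454,349); low arm roller end (458,375), pivot (522,427); short block around (290,305), bearing (304,237), all clear of the chest.

```bash
python3 - <<'E'
from h import *
import pickle
c=pickle.load(open('w1.pkl','rb'));f=.64
P=lambda L,z:(toplane(c,np.array(L)*f,z)*1000).round(1)
b=P([(452,297),(486,295),(488,348),(454,349)],.054);print(b[:,:2],b.mean(0))
for e in(b[1]-b[0],b[2]-b[3],b[3]-b[0],b[2]-b[1]):print(np.hypot(*e[:2]),np.degrees(np.arctan2(e[1],e[0])))
a=P([(458,375)],.035)[0];p=P([(522,427)],.039)[0];d=a-p;print('roller',a,'pivot',p,np.hypot(*d[:2]),np.degrees(np.arctan2(d[1],d[0])))
e=P([(513,374),(630,395)],.005);d=e[1]-e[0];print('plate edge',e[:,:2],np.hypot(*d[:2]),np.degrees(np.arctan2(d[1],d[0])))
print('bearing',P([(304,237)],.015), 'short screw',P([(281,323)],.038))
# stereo height check of clamp screws mean with top view
ct=cam('top');cs=cam('side')
A=[]
for cc,p in((c,np.array([470,322])*f),(ct,np.array([306,279])*f)):
    K,dd,R,tt=cc;u=cv2.undistortPoints(np.array(p,float).reshape(1,1,2),K,dd).ravel();M=np.c_[R,tt];A+=[u[0]*M[2]-M[0],u[1]*M[2]-M[1]]
v=np.linalg.svd(np.array(A))[2][-1];print('clamp top two-view',v[:3]/v[3])
E
```

```text
[[545.8 225.1]
 [568.1 236.7]
 [588.  200.2]
 [564.7 188.9]] [566.65  212.725  54.   ]
25.136626663098667 27.482520822822636
25.895559464896632 25.872389833928302
40.836870595088484 -62.43096345311551
41.57234657798377 -61.400539715645344
roller [581.8 164.8  35. ] pivot [648.9 146.2  39. ] 69.63023768450029 164.506721599946
plate edge [[633.6 175.7]
 [736.5 200.1]] 105.7533451007579 13.339792377677009
bearing [[424.2 214.6  15. ]] short screw [[435.1 148.6  38. ]]
clamp top two-view [0.57127113 0.21111819 0.04531562]
```

>>> apply_moves --increments '[{"translation": [6.1,-1.2,-6],"roll": 3,"jaw": 1},{"translation": [6.1,-1.2,-12],"roll": 3,"jaw": 1},{"translation": [6.1,-1.2,-17],"roll": 3,"jaw": 1},{"translation": [6.1,-1.2,-20.5],"roll": 3,"jaw": 1},{"translation": [6.1,-1.2,-23],"roll": 3,"jaw": 1},{"translation": [6.1,-1.2,-24],"roll": 3,"jaw": 1},{"translation": [6.1,-1.2,-24],"roll": 3,"jaw": -0.5},{"translation": [6.1,-1.2,-24],"roll": 3,"jaw": -0.5},{"translation": [6.1,-1.2,-24],"roll": 3,"jaw": -0.5},{"translation": [6.1,-1.2,-24],"roll": 3,"jaw": -0.5}]' --grip_force 25

```text
time: 2.65
ee_pos: [0.5682, 0.2113, 0.0356]
eef_rot: [[-0.451, 0.892, 0.001], [0.892, 0.451, 0.0], [-0.0, 0.001, -1.0]]
ft_force: [-0.2, -0.1, 0.2]
gripper_width: 0.586
grasp_force: 0.0
```

>>> apply_moves --increments '[{"translation": [0,0,0],"jaw": -0.5},{"translation": [0,0,0],"jaw": -0.5},{"translation": [0,0,0],"jaw": -0.5},{"translation": [0,0,3],"jaw": -0.5},{"translation": [0,0,8],"jaw": -0.5}]'

```text
invalid input at $.increments[0]: expected keys translation, roll, jaw
```

>>> apply_moves --increments '[{"translation": [0,0,0],"roll": 0,"jaw": -0.5},{"translation": [0,0,0],"roll": 0,"jaw": -0.5},{"translation": [0,0,0],"roll": 0,"jaw": -0.5},{"translation": [0,0,3],"roll": 0,"jaw": -0.5},{"translation": [0,0,8],"roll": 0,"jaw": -0.5}]'

```text
time: 3.28
ee_pos: [0.566, 0.2107, 0.1114]
eef_rot: [[-0.451, 0.892, -0.007], [0.892, 0.451, -0.002], [0.001, -0.007, -1.0]]
ft_force: [0.7, -0.0, -2.2]
gripper_width: 0.524
grasp_force: 25.0
```

>>> apply_moves --increments '[{"translation": [1,-6,0],"roll": -6,"jaw": -0.5},{"translation": [2,-12,0],"roll": -12,"jaw": -0.5},{"translation": [3.5,-18,0],"roll": -18,"jaw": -0.5},{"translation": [3.5,-20.5,-1],"roll": -20,"jaw": -0.5},{"translation": [3.5,-20.5,-5],"roll": -20,"jaw": -0.5},{"translation": [3.5,-20.5,-7],"roll": -20,"jaw": -0.5},{"translation": [3.5,-20.5,-7.9],"roll": -20,"jaw": -0.5},{"translation": [3.5,-20.5,-7.9],"roll": -20,"jaw": -0.5},{"translation": [3.5,-20.5,-7.9],"roll": -20,"jaw": -0.5},{"translation": [3.5,-20.5,-7.9],"roll": -20,"jaw": 0.8},{"translation": [3.5,-20.5,-7.9],"roll": -20,"jaw": 0.8},{"translation": [3.5,-20.5,-7.9],"roll": -20,"jaw": 0.8}]'

```text
time: 4.78
ee_pos: [0.603, 0.0063, 0.036]
eef_rot: [[-0.119, 0.993, 0.001], [0.993, 0.119, -0.0], [-0.0, 0.001, -1.0]]
ft_force: [0.5, -0.5, 0.2]
gripper_width: 0.823
grasp_force: 0.0
```

>>> apply_moves --increments '[{"translation": [0,0,5.5],"roll": 0,"jaw": 1},{"translation": [0,0,11],"roll": 0,"jaw": 1},{"translation": [-3,3,16],"roll": 0,"jaw": 1},{"translation": [-7,7,19],"roll": 0,"jaw": 1},{"translation": [-11,11,21],"roll": 0,"jaw": 1},{"translation": [-16,15,21],"roll": 0,"jaw": 1},{"translation": [-16,15,21],"roll": 0,"jaw": 1},{"translation": [-16,15,21],"roll": 0,"jaw": 1}]'

```text
time: 5.78
ee_pos: [0.4429, 0.1562, 0.2459]
eef_rot: [[-0.12, 0.993, 0.001], [0.993, 0.12, -0.0], [-0.0, 0.001, -1.0]]
ft_force: [0.8, -0.4, 0.1]
gripper_width: 1.0
grasp_force: 0.0
```

```bash
python3 - <<'E'
from h import *
o=monitor.get_obs();im=snapshot('wrist');c=cam('wrist',o);np.save('w2.npy',im);import pickle;pickle.dump(c,open('w2.pkl','wb'))
print(o['time'],o['ee_pos'],o['eef_rot'][:,1],o['joint_pos'][5])
cv2.imwrite('pics/w2.png',cv2.resize(im[:,:,::-1],(800,600),interpolation=3))
E
```

```text
5.775 [0.44291405 0.1562217  0.24585962] [0.99279044 0.11985856 0.00103464] 0.1466952191752537
```

View pics/w2.png

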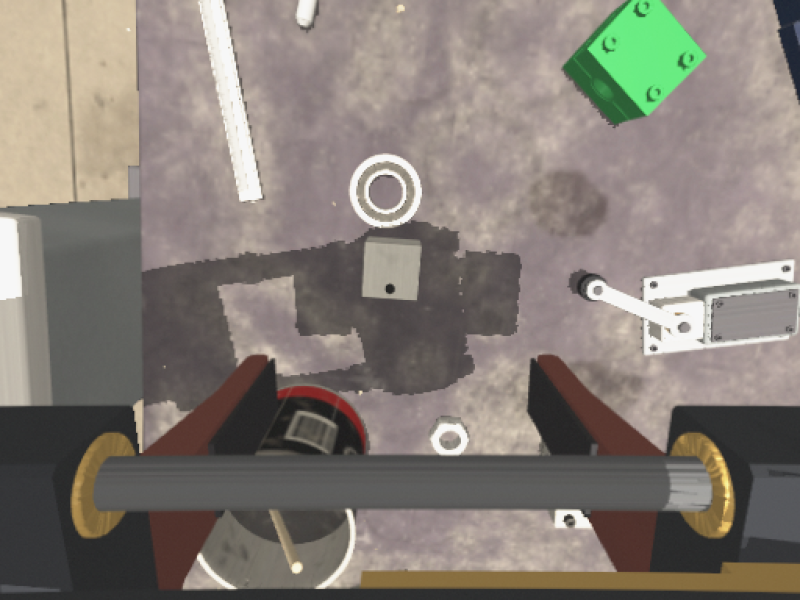

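Block's top face: corners (365,241),(421,244),(417,300),(363,297); low arm tip (597,290), pivot (684,327); plate edges (645,277)-(795,261) and (645,353). The lane is clear now.

```bash
python3 - <<'E'
from h import *
import pickle
c=pickle.load(open('w2.pkl','rb'));f=.64
P=lambda L,z:(toplane(c,np.array(L)*f,z)*1000).round(1)
b=P([(365,241),(421,244),(417,300),(363,297)],.036);print(b[:,:2],b.mean(0))
for e in(b[1]-b[0],b[2]-b[3],b[3]-b[0],b[2]-b[1]):print(np.hypot(*e[:2]),np.degrees(np.arctan2(e[1],e[0])))
a=P([(597,290)],.035)[0];p=P([(684,327)],.039)[0];d=a-p;print('roller',a,'pivot',p,np.hypot(*d[:2]),np.degrees(np.arctan2(d[1],d[0])))
e=P([(645,277),(795,261)],.005);d=e[1]-e[0];print('plate edge',e[:,:2],np.hypot(*d[:2]),np.degrees(np.arctan2(d[1],d[0])))
e=P([(645,277),(645,353)],.005);d=e[1]-e[0];print('plate front',e[:,:2],np.hypot(*d[:2]),np.degrees(np.arctan2(d[1],d[0])))
y=np.radians(14);
E
```

```text
[[413.8 179.6]
 [453.  182.2]
 [455.4 141.8]
 [416.4 139.3]] [434.65  160.725  36.   ]
39.28612986793175 3.794672268315769
39.080046059338265 3.667788055531429
40.38378387422355 -86.30861401354878
40.47122434520604 -86.60028584087678
roller [582.7 164.5  35. ] pivot [648.6 145.9  39. ] 68.47459382866025 164.23850165660087
plate edge [[629.5 173.8]
 [737.5 199.2]] 110.94665384769384 13.234605817405443
plate front [[629.5 173.8]
 [644.6 113.2]] 62.452942284571364 -76.00825809944565
```

>>> apply_moves --increments '[{"translation": [-0.8,0.5,-5.5],"roll": -3,"jaw": 1},{"translation": [-0.8,0.5,-11],"roll": -3,"jaw": 1},{"translation": [-0.8,0.5,-16],"roll": -3,"jaw": 1},{"translation": [-0.8,0.5,-19.5],"roll": -3,"jaw": 1},{"translation": [-0.8,0.5,-21.5],"roll": -3,"jaw": 0.5},{"translation": [-0.8,0.5,-21.8],"roll": -3,"jaw": -0.5},{"translation": [-0.8,0.5,-21.8],"roll": -3,"jaw": -0.5},{"translation": [-0.8,0.5,-21.8],"roll": -3,"jaw": -0.5},{"translation": [-0.8,0.5,-21.8],"roll": -3,"jaw": -0.5},{"translation": [-0.8,0.5,-21.8],"roll": -3,"jaw": -0.5},{"translation": [-0.8,0.5,-21.8],"roll": -3,"jaw": -0.5},{"translation": [-0.8,0.5,-21.8],"roll": -3,"jaw": -0.5}]' --grip_force 30

```text
time: 7.32
ee_pos: [0.4349, 0.1613, 0.0286]
eef_rot: [[-0.067, 0.998, 0.001], [0.998, 0.067, 0.0], [-0.0, 0.001, -1.0]]
ft_force: [-3.5, -1.0, 5.3]
gripper_width: 0.451
grasp_force: 30.0
```

>>> apply_moves --increments '[{"translation": [0,0,2],"roll": 0,"jaw": -0.5},{"translation": [0,0,5],"roll": 0,"jaw": -0.5},{"translation": [5,2.5,5],"roll": 5,"jaw": -0.5},{"translation": [10,4,5],"roll": 10,"jaw": -0.5},{"translation": [12.5,4,5],"roll": 10,"jaw": -0.5},{"translation": [12.5,4,3],"roll": 10,"jaw": -0.5},{"translation": [12.5,4,1],"roll": 10,"jaw": -0.5},{"translation": [12.5,4,0.3],"roll": 10,"jaw": -0.5},{"translation": [12.5,4,0.3],"roll": 10,"jaw": -0.5}]'

```text
time: 8.45
ee_pos: [0.5585, 0.2011, 0.0298]
eef_rot: [[-0.24, 0.971, -0.001], [0.971, 0.24, -0.0], [0.0, -0.001, -1.0]]
ft_force: [0.2, -0.7, -4.8]
gripper_width: 0.458
grasp_force: 30.0
```

```bash
python3 - <<'E'
from h import *
o=monitor.get_obs();im=snapshot('wrist')
print(o['time'],o['ee_pos'],o['ft_force'])
cv2.imwrite('pics/w3.png',cv2.resize(im[:,:,::-1],(800,600),interpolation=3))
E
```

```text
8.45 [0.55851579 0.20113697 0.02977788] [ 0.19612806 -0.72673743 -4.84312786]
```

View pics/w3.png

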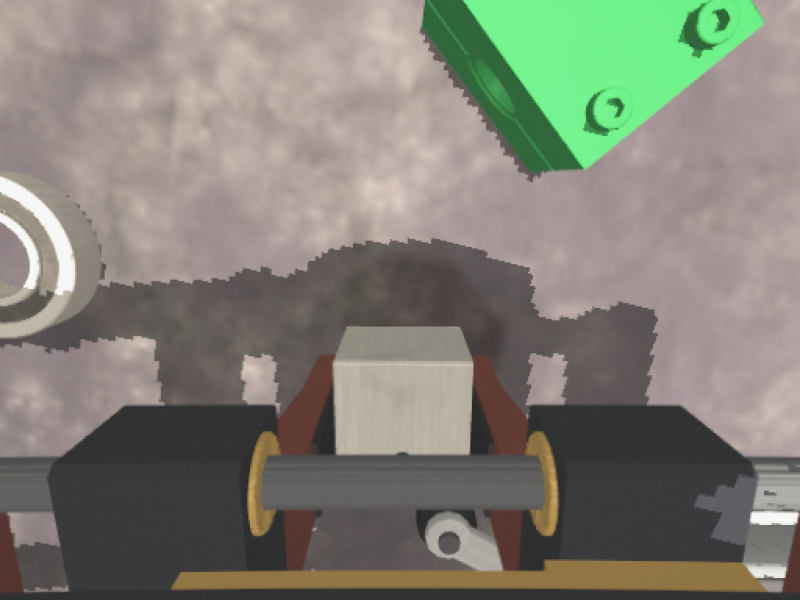

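Wrist view: block held square at (402,400), roller at (450,540) ahead of its far face, not yet touching. Pushing now.

>>> apply_moves --increments '[{"translation": [0.35,-1.3,0],"roll": 0,"jaw": -0.5},{"translation": [0.6,-2.1,0],"roll": 0,"jaw": -0.5},{"translation": [0.8,-2.9,0],"roll": 0,"jaw": -0.5},{"translation": [1.0,-3.6,0],"roll": 0,"jaw": -0.5},{"translation": [1.2,-4.3,0],"roll": 0,"jaw": -0.5},{"translation": [1.35,-4.9,0],"roll": 0,"jaw": -0.5},{"translation": [1.45,-5.3,0],"roll": 0,"jaw": -0.5},{"translation": [1.45,-5.35,-0.1],"roll": 0,"jaw": -0.5},{"translation": [1.45,-5.35,-0.2],"roll": 0,"jaw": -0.5},{"translation": [1.45,-5.35,-0.2],"roll": 0,"jaw": -0.5}]'

```text
time: 9.75
ee_pos: [0.5743, 0.148, 0.0286]
eef_rot: [[-0.24, 0.971, 0.0], [0.971, 0.24, 0.0], [0.0, 0.0, -1.0]]
ft_force: [0.0, 0.3, -4.6]
gripper_width: 0.457
grasp_force: 30.0
```

```bash
python3 - <<'E'
from h import *
for n in('wrist','top','side'): save('p_'+n,snapshot(n))
a=cv2.imread('pics/p_wrist.png');t=cv2.imread('pics/p_top.png');s=cv2.imread('pics/p_side.png')
rs=lambda x:cv2.resize(x,(400,300),interpolation=3)
cv2.imwrite('pics/p4.png',np.vstack([np.hstack([rs(a),rs(t[115:205,160:280])]),np.hstack([rs(s[130:220,200:320]),rs(s[190:310,220:380])])]))
E
```

```text
(no output)
```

View pics/p4.png

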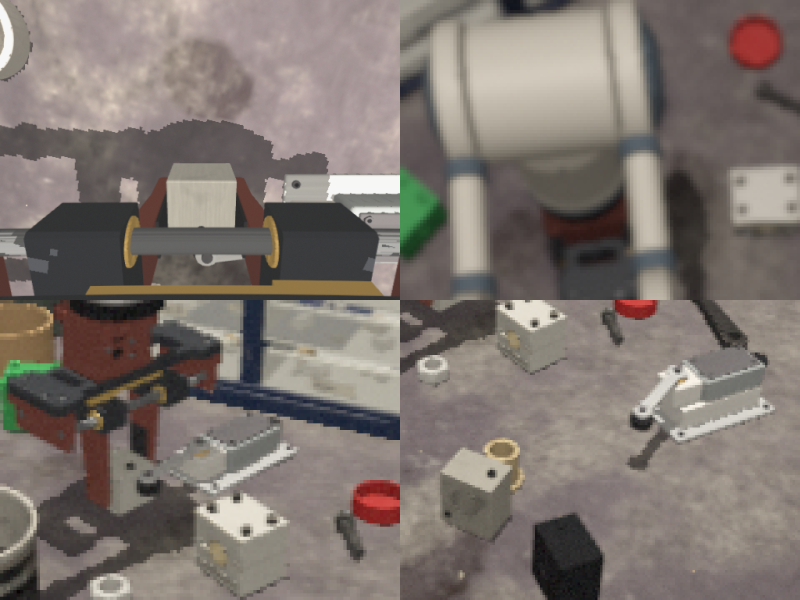

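The wrist, side and top crops show the roller against the short block and the arm swung across; the clamp stands clear. Setting the block down and releasing.

>>> apply_moves --increments '[{"translation": [0,0,-0.1],"roll": 0,"jaw": -0.5},{"translation": [0,0,-0.2],"roll": 0,"jaw": -0.5},{"translation": [0,0,-0.2],"roll": 0,"jaw": -0.5}]'

```text
time: 10.28
ee_pos: [0.5743, 0.148, 0.0286]
eef_rot: [[-0.239, 0.971, 0.0], [0.971, 0.239, 0.0], [0.0, 0.0, -1.0]]
ft_force: [-5.4, 0.3, 5.6]
gripper_width: 0.455
grasp_force: 30.0
```

Now resting on the bench (force reversed). Release and rise.

>>> apply_moves --increments '[{"translation": [0,0,0],"roll": 0,"jaw": 0.25},{"translation": [0,0,0],"roll": 0,"jaw": 0.25},{"translation": [0,0,0],"roll": 0,"jaw": 0.25},{"translation": [0,0,0.3],"roll": 0,"jaw": 0.25},{"translation": [0,0,3],"roll": 0,"jaw": 0.25},{"translation": [0,0,8],"roll": 0,"jaw": 0.25},{"translation": [0,0,14],"roll": 0,"jaw": 0.25},{"translation": [0,0,20],"roll": 0,"jaw": 1},{"translation": [-2,4,22],"roll": 0,"jaw": 1},{"translation": [-3,5,22],"roll": 0,"jaw": 1},{"translation": [-3,5,22],"roll": 0,"jaw": 1}]'

```text
time: 11.65
ee_pos: [0.5436, 0.1981, 0.2456]
eef_rot: [[-0.241, 0.971, -0.001], [0.971, 0.241, -0.001], [-0.001, -0.001, -1.0]]
ft_force: [-0.6, 0.1, -0.3]
gripper_width: 0.996
grasp_force: 0.0
```

```bash
python3 - <<'E'
from h import *
import pickle
o=monitor.get_obs();im=snapshot('wrist');c=cam('wrist',o);pickle.dump(c,open('w5.pkl','wb'))
print(o['time'],o['ee_pos'],o['ft_force'])
cv2.imwrite('pics/w5.png',cv2.resize(im[:,:,::-1],(800,600),interpolation=3))
E
```

```text
11.65 [0.54363413 0.19806244 0.24560846] [-0.56577098  0.14835022 -0.30719527]
```

View pics/w5.png

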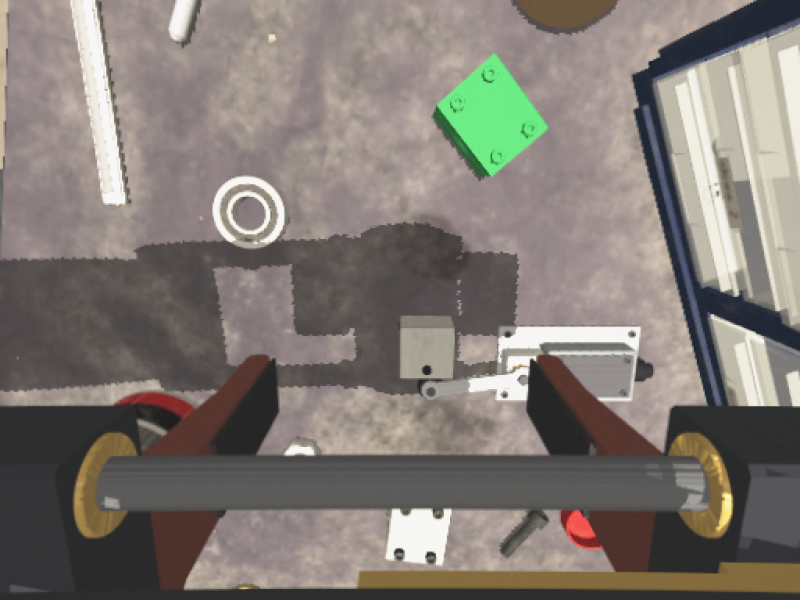

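Short block stands at (427,345) with the arm tip at (430,390), pivot (523,379). Working out the angle.

```bash
python3 - <<'E'
from h import *
import pickle
c=pickle.load(open('w5.pkl','rb'));f=.64
P=lambda L,z:(toplane(c,np.array(L)*f,z)*1000).round(1)
a=P([(430,390)],.035)[0];p=P([(523,379)],.039)[0];d=a-p;an=np.degrees(np.arctan2(d[1],d[0]))%360;print(a,p,np.hypot(*d[:2]),an,'q deg',an-164.4)
E
```

```text
[584.5 119.4  35. ] [648.7 146.5  39. ] 69.68536431705014 202.8855019386275 q deg 38.48550193862749
```

>>> apply_moves --increments '[{"translation": [-2,-6,0],"roll": 0,"jaw": 1},{"translation": [-4,-12,0],"roll": 0,"jaw": 1},{"translation": [-5,-18,0],"roll": -6,"jaw": 1},{"translation": [-5,-24,0],"roll": -12,"jaw": 1},{"translation": [-4,-30,0],"roll": -20,"jaw": 1},{"translation": [-4,-36,2],"roll": -28,"jaw": 1},{"translation": [-4,-36,3],"roll": -34,"jaw": 1},{"translation": [-4,-36,3],"roll": -34,"jaw": 1},{"translation": [-4,-36,3],"roll": -34,"jaw": 1}]'

```text
time: 12.82
ee_pos: [0.504, -0.1622, 0.2752]
eef_rot: [[0.343, 0.939, -0.002], [0.939, -0.343, 0.001], [-0.0, -0.002, -1.0]]
ft_force: [0.4, 0.5, 0.6]
gripper_width: 0.998
grasp_force: 0.0
```

```bash
python3 - <<'E'
from h import *
import pickle
o=monitor.get_obs();im=snapshot('wrist');c=cam('wrist',o);pickle.dump(c,open('w6.pkl','wb'))
print(o['time'],o['ee_pos'],o['eef_rot'][:,1],o['joint_pos'][[0,5]])
print('tall,bush,roller,pivot px800',(proj(c,[[.437,-.166,.05],[.474,-.137,.03],[.587,-.18,.05],[.658,-.152,.06]])/.64).round())
cv2.imwrite('pics/w6.png',cv2.resize(im[:,:,::-1],(800,600),interpolation=3))
E
```

```text
12.825 [ 0.50396872 -0.16221763  0.27517728] [ 0.93946317 -0.34264334 -0.00212039] [-0.37560382 -0.02590828]
tall,bush,roller,pivot px800 [[322. 309.]
 [356. 252.]
 [517. 259.]
 [609. 188.]]
```

Low arm is at 38.5°, as planned, and the tall block, bush and high switch are all predicted in view.

View pics/w6.png

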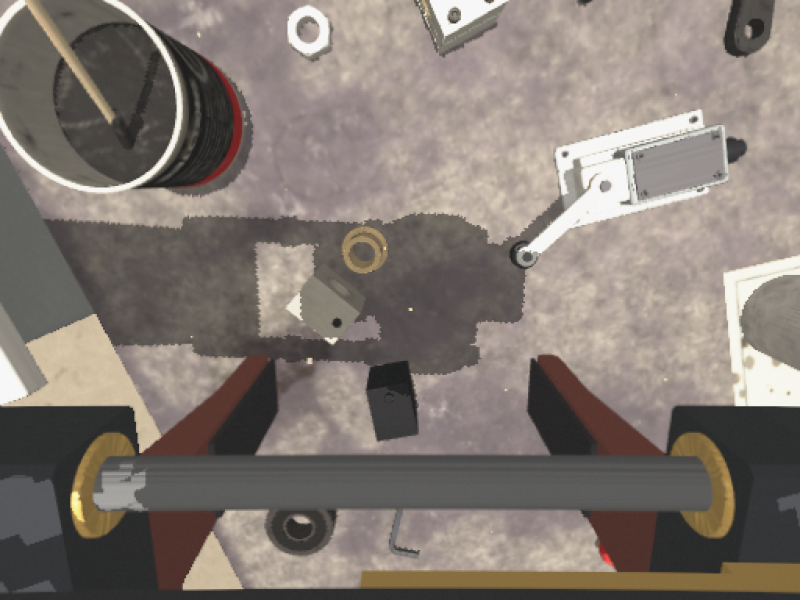

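Block's top face lies around (331,305) with its bored side toward the bush (365,248); high arm tip (525,257), pivot (604,186), plate corner (557,150) to (703,111).

```bash
python3 - <<'E'
from h import *
import pickle
c=pickle.load(open('w6.pkl','rb'));f=.64
P=lambda L,z:(toplane(c,np.array(L)*f,z)*1000).round(1)
b=P([(322,273),(365,300),(338,342),(299,305)],.052);print(b[:,:2],b.mean(0),P([(337,323)],.054))
a=P([(525,257)],.057)[0];p=P([(604,186)],.061)[0];d=a-p;an=np.degrees(np.arctan2(d[1],d[0]))%360;print('roller',a,'pivot',p,np.hypot(*d[:2]),an,'yaw',an-210)
e=P([(557,150),(703,111)],.005);d=e[1]-e[0];print('plate',e[:,:2],np.hypot(*d[:2]),np.degrees(np.arctan2(d[1],d[0])))
print('bush',P([(365,250)],.034),'black',P([(395,412)],.052))
# fit of top-view rect: project to this view
th=np.radians(30);u=np.array([np.cos(th),np.sin(th)]);v=np.array([-u[1],u[0]])
print((proj(c,[np.r_[np.array([.438,-.166])+u*i+v*j,.052] for i,j in((.017,.023),(.017,-.023),(-.017,-.023),(-.017,.023))])/f).round())
im=cv2.imread('pics/w6.png');cv2.imwrite('pics/c6.png',cv2.resize(im[210:380,260:440],(720,680)))
g=cv2.cvtColor(im,6)
for y in(285,300,315,330): print(y,g[y,280:384:4])
E
```

```text
[[ 448.1 -140.5]
 [ 470.6 -170.5]
 [ 439.2 -194.4]
 [ 422.6 -157.2]] [ 445.125 -165.65    52.   ] [[ 444.6 -179.6   54. ]]
roller [ 591.4 -179.1   57. ] pivot [ 655.  -149.6   61. ] 70.10855867866636 204.88359031087992 yaw -5.116409689120076
plate [[ 647.4 -118.7]
 [ 757.8 -129.8]] 110.95661314225482 -5.7414221791911775
bush [[ 481.9 -137.3   34. ]] black [[ 460.1 -264.3   52. ]]
[[312. 272.]
 [360. 311.]
 [333. 344.]
 [284. 307.]]
285 [185 168 174 161 179 175 131 127 128 131 132 127  97 103 115 118  96  97
  87  84  77  83  88  87  89  89]
300 [157 161 167 225 235 131 128 123 127 131 130 131 128 129 129 133 124  94
  92  95  94  86  74  75  77  82]
315 [151 153 154 153 218 164 129 129 132 131 130 133 132 131 132 131 128 132
 133 129  79  78  99  83  78  78]
330 [141 137 110 116 116 111 109 113 122 131 132 133 132 132 133 132 130 131
 131 130 129 130 132 136 137  79]
```

>>> apply_moves --increments '[{"translation": [-3,-0.3,-2],"roll": -10,"jaw": 0.5},{"translation": [-6,-0.6,-4],"roll": -20,"jaw": 0.5},{"translation": [-6.75,-0.6,-6],"roll": -30,"jaw": 0.5},{"translation": [-6.75,-0.6,-9],"roll": -40,"jaw": 0.5},{"translation": [-6.75,-0.6,-13],"roll": -40,"jaw": 0.5},{"translation": [-6.75,-0.6,-17],"roll": -40,"jaw": 0.5},{"translation": [-6.75,-0.6,-20.5],"roll": -40,"jaw": 0.5},{"translation": [-6.75,-0.6,-23],"roll": -40,"jaw": 0.5},{"translation": [-6.75,-0.6,-23.7],"roll": -40,"jaw": 0.5},{"translation": [-6.75,-0.6,-23.7],"roll": -40,"jaw": 0.5}]'

```text
time: 14.12
ee_pos: [0.4367, -0.1678, 0.0396]
eef_rot: [[0.867, 0.499, -0.0], [0.499, -0.867, 0.0], [-0.0, -0.0, -1.0]]
ft_force: [0.0, -0.3, 0.1]
gripper_width: 0.749
grasp_force: 0.0
```

>>> apply_moves --increments '[{"translation": [0,0,0],"roll": 0,"jaw": -0.5},{"translation": [0,0,0],"roll": 0,"jaw": -0.5},{"translation": [0,0,0],"roll": 0,"jaw": -0.5},{"translation": [0,0,0],"roll": 0,"jaw": -0.5},{"translation": [0,0,0],"roll": 0,"jaw": -0.5},{"translation": [0,0,0],"roll": 0,"jaw": -0.5}]' --grip_force 30

```text
time: 14.88
ee_pos: [0.4371, -0.168, 0.0407]
eef_rot: [[0.867, 0.498, 0.001], [0.498, -0.867, 0.0], [0.001, 0.0, -1.0]]
ft_force: [-2.6, 3.2, 5.6]
gripper_width: 0.522
grasp_force: 30.0
```

>>> apply_moves --increments '[{"translation": [0,0,3],"roll": 0,"jaw": -0.5},{"translation": [0,0,8],"roll": 0,"jaw": -0.5},{"translation": [2,-1,8],"roll": 10,"jaw": -0.5},{"translation": [5,-2,8],"roll": 20,"jaw": -0.5},{"translation": [8,-4,8],"roll": 30,"jaw": -0.5},{"translation": [11,-5,8],"roll": 40,"jaw": -0.5},{"translation": [13.8,-5,8],"roll": 50,"jaw": -0.5},{"translation": [13.8,-5,8],"roll": 54.5,"jaw": -0.5},{"translation": [13.8,-5,5],"roll": 54.5,"jaw": -0.5},{"translation": [13.8,-5,2],"roll": 54.5,"jaw": -0.5},{"translation": [13.8,-5,0.2],"roll": 54.5,"jaw": -0.5},{"translation": [13.8,-5,0.2],"roll": 54.5,"jaw": -0.5}]'

```text
time: 16.38
ee_pos: [0.5742, -0.2182, 0.0405]
eef_rot: [[0.099, 0.995, -0.002], [0.995, -0.099, 0.0], [0.0, -0.002, -1.0]]
ft_force: [-0.6, -0.3, -5.5]
gripper_width: 0.521
grasp_force: 30.0
```

```bash
python3 - <<'E'
from h import *
import pickle
o=monitor.get_obs();im=snapshot('wrist');c=cam('wrist',o);pickle.dump(c,open('w7.pkl','wb'));save('w7',im);np.save('w7.npy',im)
print(o['ee_pos'],o['eef_rot'][:,1]);
# expected block top near edge (side away from roller? camera side) 
p=o['ee_pos'];tx=np.array(o['eef_rot'])[:,0];ty=np.array(o['eef_rot'])[:,1];print('tool x',tx)
for s in(.004+.017,.004-.017): print(s,proj(c,[np.r_[(p+tx*s+ty*j)[:2],.0535] for j in(-.023,.023)]).round(1))
print('roller',proj(c,[[.5914,-.1791,.057]]))
g=cv2.cvtColor(im,7);print(g[180:340:4,256]);print(g[180:340:4,240])
E
```

```text
[ 0.57419577 -0.2182329   0.04054349] [ 0.99511269 -0.09873079 -0.00172357]
tool x [9.87314078e-02 9.95114080e-01 2.77324944e-04]
0.021 [[203.3 231. ]
 [311.4 231.2]]
-0.013000000000000001 [[206.3 301.9]
 [308.2 302.2]]
roller [[290.53217712 187.94997258]]
[ 78  80  76  71  72  74  75  80  79  96  94  98  97  81  81 103 107 104
 103 104 102 106 105 102 103 104 102 105  58  68  63  71  73  75  75  74
  68  72  72  71]
[ 66  66  70  70  67  68  70  78  79  80  86  86  79  81  82 103 107 105
 104 106 106 104 104 100 101 104 101 103  58  67  64  71  73  75  75  75
  68  67  67  67]
```

The face is about 17 mm ahead of the TCP (slightly less than assumed); pushing 59 mm along the switch's +y.

>>> apply_moves --increments '[{"translation": [0.1,1.0,0],"roll": 0,"jaw": -0.5},{"translation": [0.2,1.9,0],"roll": 0,"jaw": -0.5},{"translation": [0.25,2.7,0],"roll": 0,"jaw": -0.5},{"translation": [0.3,3.5,0],"roll": 0,"jaw": -0.5},{"translation": [0.4,4.2,0],"roll": 0,"jaw": -0.5},{"translation": [0.45,4.8,0],"roll": 0,"jaw": -0.5},{"translation": [0.5,5.4,0],"roll": 0,"jaw": -0.5},{"translation": [0.55,5.8,0],"roll": 0,"jaw": -0.5},{"translation": [0.55,5.9,0],"roll": 0,"jaw": -0.5},{"translation": [0.55,5.9,-0.1],"roll": 0,"jaw": -0.5},{"translation": [0.55,5.9,-0.2],"roll": 0,"jaw": -0.5},{"translation": [0.55,5.9,-0.2],"roll": 0,"jaw": -0.5}]'

```text
time: 17.92
ee_pos: [0.5802, -0.1594, 0.0394]
eef_rot: [[0.099, 0.995, -0.0], [0.995, -0.099, -0.0], [-0.0, -0.0, -1.0]]
ft_force: [1.0, -0.1, -4.8]
gripper_width: 0.518
grasp_force: 30.0
```

>>> apply_moves --increments '[{"translation": [0,0,-0.1],"roll": 0,"jaw": -0.5},{"translation": [0,0,-0.15],"roll": 0,"jaw": -0.5},{"translation": [0,0,-0.15],"roll": 0,"jaw": -0.5}]'

```text
time: 18.3
ee_pos: [0.5803, -0.1594, 0.0389]
eef_rot: [[0.099, 0.995, 0.0], [0.995, -0.099, -0.0], [-0.0, 0.0, -1.0]]
ft_force: [-2.8, 0.4, 1.0]
gripper_width: 0.523
grasp_force: 30.0
```

On the bench. Release, rise and look.

>>> apply_moves --increments '[{"translation": [0,0,0],"roll": 0,"jaw": 0.35},{"translation": [0,0,0],"roll": 0,"jaw": 0.35},{"translation": [0,0,0],"roll": 0,"jaw": 0.35},{"translation": [0,0,0.3],"roll": 0,"jaw": 0.35},{"translation": [0,0,3],"roll": 0,"jaw": 0.35},{"translation": [0,0,8],"roll": 0,"jaw": 0.35},{"translation": [0,0,14],"roll": 0,"jaw": 0.35},{"translation": [0,0,20],"roll": 0,"jaw": 1},{"translation": [-3,4,22],"roll": 0,"jaw": 1},{"translation": [-5,6,23],"roll": 0,"jaw": 1},{"translation": [-5,6,23],"roll": 0,"jaw": 1},{"translation": [-5,6,23],"roll": 0,"jaw": 1}]'

```text
time: 19.8
ee_pos: [0.5305, -0.0996, 0.2677]
eef_rot: [[0.099, 0.995, -0.0], [0.995, -0.099, -0.0], [-0.0, -0.0, -1.0]]
ft_force: [-0.1, 0.8, -0.2]
gripper_width: 1.001
grasp_force: 0.0
```

```bash
python3 - <<'E'
from h import *
import pickle
o=monitor.get_obs();im=snapshot('wrist');c=cam('wrist',o);pickle.dump(c,open('w8.pkl','wb'))
print(o['time'],o['ee_pos']);s=snapshot('side')
w=cv2.resize(im[:,:,::-1],(800,600),interpolation=3);w[350:600,500:800]=cv2.resize(s[125:245,170:370,::-1],(300,250))
cv2.imwrite('pics/w8.png',w)
E
```

```text
19.8 [ 0.5304543  -0.09957597  0.26770353]
```

View pics/w8.png

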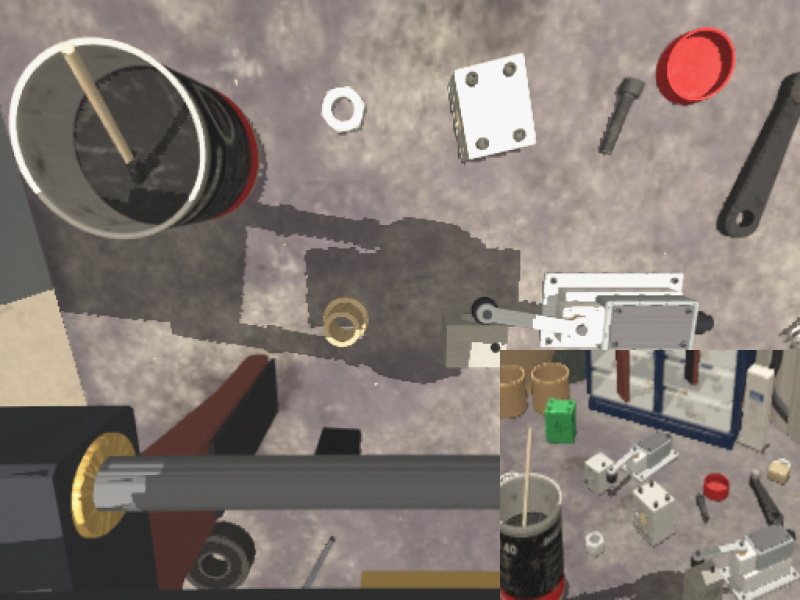

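The tall block stands at (475,345) against the roller; arm tip (486,311), pivot (581,329). Clamp and bystanders are upright and undisturbed, and the inset still shows the short block on the low roller.

```bash
python3 - <<'E'
from h import *
import pickle
c=pickle.load(open('w8.pkl','rb'));f=.64
P=lambda L,z:(toplane(c,np.array(L)*f,z)*1000).round(1)
a=P([(486,311)],.057)[0];p=P([(581,329)],.061)[0];d=a-p;an=np.degrees(np.arctan2(d[1],d[0]))%360;q=204.9-an;print(a,p,np.hypot(*d[:2]),'q deg',q)
if 30<q<48: print(r.close_job())
E
```

```text
[ 588.5 -129.7   57. ] [ 655.5 -148.7   61. ] 69.6419413859206 q deg 40.732386620422204
the job is handed in; nothing more can be done
None
```

The job is handed in: the tall block holds the high arm at about 41° and the short block the low arm at about 38°, the clamp stands well clear of both switches, and the last picture showed no bystander visibly moved (about 20 s of the 72 s used).

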